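# Unlock and open the preserving cooker

### The job

The preserving cooker has cooled and its jars have to come out, so open it: push the red lock catch on the long lid handle fully back towards the handle's end, then swing that handle an eighth of a turn anticlockwise (seen from above) to free the lid. Lift the lid off by the bar on top and set it down gently, right way up, on the middle of the slatted wooden rack, then let go; leave the two jars on the bench standing where they are.

Things in the scene. Friction and masses are not known exactly. Their poses are not given: they have to be found in the camera images.
- cooker: Steel pressure pot, 200 mm across, rim 130 mm high, fixed, on the left or right half of the bench. Origin: centre of its underside. Its own black handle (30 mm wide, z 83-107 mm, reaching 270 mm from the axis) points to its -x, below the lid's long handle. Three lugs on its rim hold the lid, which turns about the pot's axis and lifts off only when turned +30 to +85 degrees from the pot's yaw.
- lid: Loose steel lid, 230 mm across, 0.75 kg. Origin: centre of its skirt's lower edge (106 mm above the bench on the pot), z up. Skirt 28 mm high, dome to z=42 mm. Black long handle along its -x, 115-285 mm from the axis, 30 mm wide, z 12-34 mm. Short grip and brass weight (to z=66) on the +x side. Locked at the pot's yaw; anticlockwise is +yaw. No stop at 45 degrees; stays where left; 2 mm of play.
- catch (a joint): Red lock catch on the lid's long handle, in m: 0 locked, 0.022 fully back at its end stop. It slides along the lid's -x (outwards, towards the handle's end). Until about 0.017 its steel nose sits in a keeper on the pot's handle and the lid cannot turn. Needs about 3 N to slide and stays where it is left (no spring).
- thumb_pad (a point): Centre of the top of the catch's red thumb pad: 16 mm long (lid's x), 24 mm wide, standing 19 mm above the catch's flat plate and 23 mm above the handle. At catch 0 it is 180 mm from the lid's axis and 57 mm above the lid's origin; 55 mm of clear handle top lie between the pad and the lid's edge. It moves with the catch.
- handle_mid (a point): Middle of the long handle's section (30 mm wide, 22 mm high), 175 mm from the lid's axis: a good place to push the handle's side. Once unlocked it takes about 2 to 6 N here. The pot's handle is 11 mm below the lid handle's underside.
- lid_bar (a point): Where to grip the lid: middle of the section of the black bar on its top, above the centre of mass (lid's x=-10 mm, z=75 mm). The bar runs along the lid's x from -55 to 55 mm, 20 mm wide, 18 mm high, on two posts at its ends (74 mm free between them). From this point down to the dome: 33 mm.
- rack_top (a point): Centre of the top of the slatted wooden rack, 290 x 260 mm, 30 mm high, fixed on the other half of the bench; x and y along the rack's sides. The lid rests on it with the lower edge of its skirt.
- jar_a: Bystander: clip-top glass jar with a red ring, 84 mm across, 107 mm high, loose. Origin: centre of its underside.
- jar_b: Bystander: clip-top glass jar with a white ring, 84 mm across, 107 mm high, loose. Origin: centre of its underside.

How it is judged:
On the way, in this order (a step that is already met when the one before it is completed fails the run):
1. the catch is pushed back while the lid is still in its locked position (value of joint catch above 0.017 m and angle between the x axis of lid and the x axis of cooker, either way round below 0.2 rad and z of lid in the frame of cooker below 0.115 m), for 0.2 s.
2. the lid, still on the pot, is turned free of its lugs (at least 28 degrees) (angle between the x axis of lid and the x axis of cooker, either way round above 0.49 rad and z of lid in the frame of cooker below 0.115 m), for 0.2 s.
3. the lid is lifted clear of the pot (z of lid in the frame of cooker above 0.135 m and contact force between lid and cooker below 0.5 N), for 0.1 s.
At the end, for the whole second after the job is handed in: the lid lies at rest, right way up and flat on the rack (within 5 degrees), its centre within 50 mm of the rack's centre; both jars are within 30 mm of where they stood (horizontal distance between lid and rack_top below 0.05 m and z of lid in the frame of rack_top between -0.004 and 0.006 m and angle between lid's own z axis and vertical below 0.08 rad and linear speed of lid below 0.02 m/s and distance of each of jar_a, jar_b from where it was at the start of the episode below 0.03 m); the robot touches nothing.
It fails at once if the lid is dropped or knocked flying (faster than 0.4 m/s while no finger touches it) (linear speed of lid above 0.4 m/s and contact force between lid and the fingers below 0.3 N).
It fails at once if a jar is shoved more than 30 mm or tipped over (distance of any of jar_a, jar_b from where it was at the start of the episode above 0.03 m or angle between any of jar_a, jar_b's own z axis and vertical above 0.5 rad).
It also fails if it takes over 64 s, if anything falls off the work surface, if the arm or the gripper's body presses on something with over 40 N, if the wrist force passes 120 N, or if a joint passes its speed limit or range.

### The arm

A 7-joint arm with a two-finger parallel gripper is mounted at the origin on the work surface. World frame = base frame: x ahead of the robot, y to its left, z up, the work surface at z = 0. Lengths are in m, angles in rad, forces in N, time in s.
With the tool pointing down it reaches from about 0.375 to 0.925 m from the base axis. Payload 3.1 kg.
Tool frame: the origin (TCP) lies between the finger pads; the fingertips stand 19 mm ahead of it and the grasp point (between the pads) is the TCP; z points along the fingers, y is the line along which they close (so a half turn about z gives the same grasp; the last joint's range is limited). The gripper opens to 85 mm and grips with 20 to 120 N. Pads are 22 mm wide; open, the fingers measure 114 mm over their backs; the gripper's body (76 mm by 85 mm) begins 54 mm behind the grasp point. The pads swing forward as they close: fully open they stand 13 mm farther back than shut.
Start: joints at [1.152, 0.383, 0.044, 1.598, -0.018, 1.161, -0.05], TCP at [0.205, -0.617, 0.25] pointing down, gripper open.
Joint ranges: [-2.61, 2.61], [-0.41, 2.15], [-1.48, 1.57], [0, 2.5], [-1.57, 4.71], [0.05, 1.97], [-2.85, 2.85]. Speed limits (rad/s): [2.79, 2.79, 3.14, 3.14, 3.14, 3.14, 3.14].

### API

Orientations are given as a unit quaternion [x, y, z, w].
In Python, from bench import move_ptp, movel, move_j, move_gripper, pause, inverse_kinematics, read_camera, camera_params, MotionError, sign_off, look_for, tip_of, read_time_s, read_qpos, read_joint_vel, read_effort, read_eef_pos, read_tcp_rot, read_ft_force, read_ft_torque, read_finger_gap, read_grasp_force gives the robot as it stands. Calls block until the motion is done:
- move_ptp(position, orientation): joint-space move of the TCP to a pose.
- movel(position, orientation=None, speed=0.15): straight line of the TCP; orientation=None keeps the orientation; speed is the mean speed in m/s.
- move_j(angles): joint-space move.
- move_gripper(opening, effort=None): finger opening in m; effort is the grip in N (None keeps the last); returns when the fingers have stopped.
- pause(seconds).
- inverse_kinematics(position, orientation): joint angles nearest the present ones, or None.
- read_camera(name): name is "scene" or "top" or "wrist"; returns the picture (400x640x3 uint8, red, green, blue); there is no depth.
- camera_params(name): a dict with "K" (3x3 intrinsics, pixels), "camera_from_world" (4x4, takes a point from world to camera coordinates). Camera axes: x right, y down, z forward; pixel columns grow to the right and rows downward; lengths in m; the calibration is good to about 2 mm. A picture is of the moment at which its call begins: read the wrist's pose just before it. camera_params takes no time and is no camera call; for the wrist camera it gives the pose at the moment of the call.
A pose or a line that the arm cannot do raises MotionError and nothing moves.
- sign_off(): hands the job in; it is judged then, once.
Trained networks look in the newest picture that a camera, given by its name, has taken for a name from the list of things; names that differ only in an ending like _2 or _b are one class to them, and where a whole thing is asked for, a point or a joint stands for the part that bears it (a point fixed in the world has none). Each returns a list of dicts, best first, with "confidence" (0 to 1); they miss things now and then, are a little off and sometimes report something else, mostly with a low value. They report only what shows in the picture. A call takes as long as a camera call.
- look_for(camera, name): "at" ([column, row] in pixels, amid what is visible of it).
- tip_of(camera, name): "at" ([column, row] in pixels: a listed point, or the origin of a listed thing).
Readings, each from a call of its own:
- read_time_s(): time.
- read_qpos(): joint angles.
- read_joint_vel(): joint speeds.
- read_effort(): joint torques, N m.
- read_eef_pos(): TCP position.
- read_tcp_rot(): TCP orientation.
- read_ft_force(): force on the tool from outside, world axes, zero at the start.
- read_ft_torque(): the same for the moment, N m.
- read_finger_gap(): finger opening in m.
- read_grasp_force(): force on a finger pad.
Only numpy, scipy, OpenCV 4.12 (cv2) and the standard library are available. Lean on these libraries where they do the work, as an engineer would, in place of code of your own. Each camera call takes 0.05 s, during which the arm holds its last target. There are 200 camera calls.

## Working session

There is one attempt and no reset: what is moved stays moved. The work goes in short steps, each a Python script; the robot and the scene stay as the last script left them, time stands still between calls to the robot, and variables do not carry over. Pictures are saved under pics/ and viewed, at most 10 in all, crops included, and the job is handed in when it is done.

```bash
mkdir -p pics; cat > h.py <<'E'
import numpy as np, cv2
from bench import *
from scipy.spatial.transform import Rotation as R
def ray(cam,px):
    p=camera_params(cam);K=np.array(p["K"]);T=np.array(p["camera_from_world"])
    d=np.linalg.solve(K,[px[0],px[1],1.0]);Rm=T[:3,:3]
    return -Rm.T@T[:3,3], Rm.T@d
def atz(cam,px,z):
    o,d=ray(cam,px);return o+d*(z-o[2])/d[2]
def down(yaw):  # tool z down, tool x at yaw, closing axis y at yaw-90
    return (R.from_euler('z',yaw)*R.from_euler('x',np.pi)).as_quat()
E
python3 - <<'E'
from h import *
ims=[]
for c in ("scene","top"):
    im=read_camera(c);cv2.imwrite(f"pics/{c}0.png",im[:,:,::-1])
    for n,z in [("cooker",0),("lid",.106),("thumb_pad",.163),("handle_mid",.129),("lid_bar",.181),("rack_top",.03),("jar_a",0),("jar_b",0)]:
        for r in tip_of(c,n)[:2]: print(c,n,np.round(r["at"],1),round(r["confidence"],2),atz(c,r["at"],z).round(4))
print(read_tcp_rot(),read_eef_pos(),read_time_s())
E
```

```text
scene lid [392.5 269.8] 0.72 [0.5623 0.2442 0.106 ]
scene thumb_pad [449.1 211.4] 0.73 [0.3764 0.2581 0.163 ]
scene handle_mid [440.8 223.2] 0.75 [0.3918 0.253  0.129 ]
scene lid_bar [400.8 247.9] 0.57 [0.5514 0.2477 0.181 ]
scene rack_top [263.8 188.9] 0.68 [ 0.5526 -0.2197  0.03  ]
scene jar_a [267.5 282.7] 0.76 [0.743  0.0087 0.    ]
scene jar_a [306.8 252.5] 0.73 [ 0.6104  0.0137 -0.    ]
scene jar_b [267.5 282.7] 0.76 [0.743  0.0087 0.    ]
scene jar_b [306.8 252.5] 0.73 [ 0.6104  0.0137 -0.    ]
top lid [220.2 194. ] 0.74 [0.5554 0.2391 0.106 ]
top thumb_pad [203.5 269.3] 0.71 [0.3654 0.2542 0.163 ]
top thumb_pad [211.4 192.3] 0.68 [0.5539 0.2449 0.163 ]
top handle_mid [205.7 259. ] 0.79 [0.3876 0.2609 0.129 ]
top lid_bar [210.1 195.3] 0.94 [0.5448 0.2421 0.181 ]
top rack_top [387.7 198.2] 0.87 [ 0.5623 -0.2091  0.03  ]
top jar_a [313.  138.6] 0.82 [0.7341 0.005  0.    ]
top jar_a [308.3 179. ] 0.65 [0.615  0.0151 0.    ]
top jar_b [313.  138.6] 0.82 [0.7341 0.005  0.    ]
top jar_b [308.3 179. ] 0.65 [0.615  0.0151 0.    ]
[9.87154041e-01 1.59771397e-01 1.94725831e-05 2.17568024e-05] [ 0.20500492 -0.61683911  0.25029649] 0.9
```

View pics/top0.png

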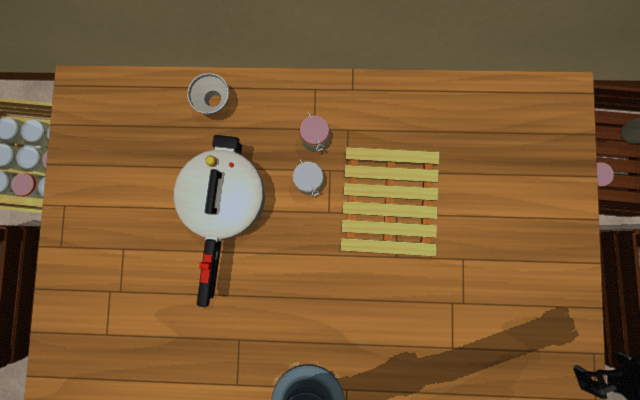

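View pics/scene0.png

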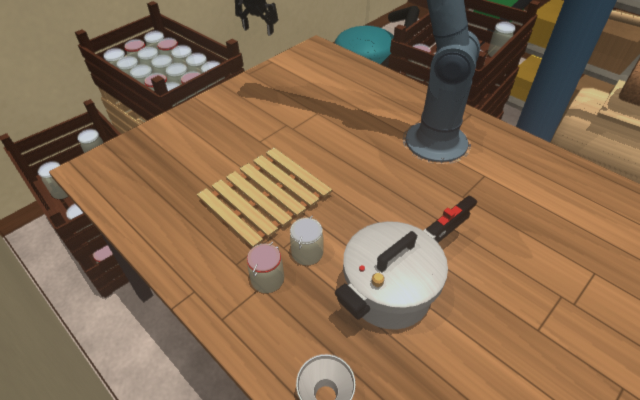

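The top view shows the cooker at about (218,194), with its handle running down to (205,300) and the red catch at (206,265). The jars are at (313,131) and (308,177), and the rack centre is at (389,200). The scene view agrees. I'll move above the pad for a close look.

```bash
python3 - <<'E'
from h import *
yl=np.arctan2(.241-.257,.557-.371); print("yaw",yl)
p=[.40,.255,.33]
for k in (1,-1):
    # closing axis along lid x
    q=down(yl+k*np.pi/2); print(k,np.round(inverse_kinematics(p,q),2) if inverse_kinematics(p,q) is not None else None)
    for y in (0,.4,.8): 
        j=inverse_kinematics([.418,.132,.14],down(yl+y+(k-1)*np.pi/2)); print(' sw',k,y,None if j is None else np.round(j,2))
best=min((inverse_kinematics(p,down(yl+k*np.pi/2)) for k in (1,-1)),key=lambda j:9 if j is None else abs(j[6]))
move_j(best)
im=read_camera("wrist");cv2.imwrite("pics/w1.png",im[:,:,::-1])
for n,z in [("lid",.106),("thumb_pad",.163),("handle_mid",.129),("lid_bar",.181)]:
    for r in tip_of("wrist",n)[:2]: print(n,np.round(r["at"],1),round(r["confidence"],2),atz("wrist",r["at"],z).round(4))
print(read_time_s(),read_eef_pos())
E
```

```text
yaw -0.08581026469650221
1 [ 0.19  0.02 -0.84  1.87  0.02  1.26 -0.74]
 sw 1 0 [ 0.42  0.23 -0.87  2.15  0.23  0.86 -2.25]
 sw 1 0.4 [ 0.43  0.23 -0.88  2.15  0.23  0.86 -1.85]
 sw 1 0.8 [ 0.48  0.25 -0.95  2.15  0.26  0.86 -1.48]
-1 [ 0.65  0.08 -1.33  1.86  0.08  1.26  2.35]
 sw -1 0 [ 0.52  0.26 -0.99  2.15  0.29  0.87  0.85]
 sw -1 0.4 [ 0.51  0.25 -0.97  2.15  0.27  0.87  1.25]
 sw -1 0.8 [ 0.71  0.37 -1.22  2.14  0.44  0.92  1.52]
lid [456.7 177. ] 0.88 [0.5571 0.2374 0.106 ]
thumb_pad [292.  190.3] 0.94 [0.3717 0.2535 0.163 ]
handle_mid [303.6 179.1] 0.92 [0.3814 0.256  0.129 ]
handle_mid [478.  190.7] 0.3 [0.5711 0.2263 0.129 ]
lid_bar [477.8 193. ] 0.88 [0.5449 0.241  0.181 ]
4.2917 [0.40021521 0.25474781 0.32997226]
```

View pics/w1.png

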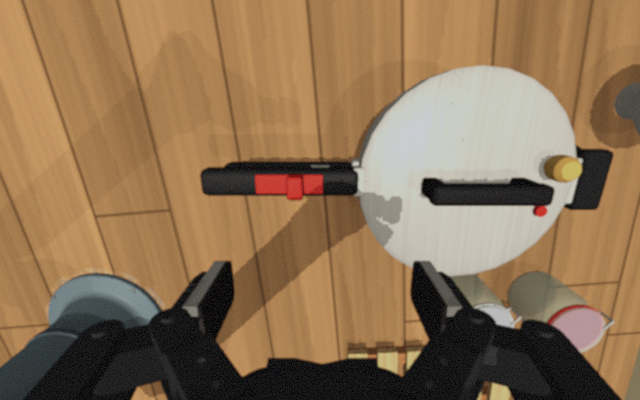

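The wrist view shows the pad at (294,187), which matches the network. The handle lies along the image rows, so the jaws are aligned with it. Next I'll straddle the pad, close on it and pull it outwards in small steps.

```bash
python3 - <<'E'
from h import *
yl=-.083; u=np.array([np.cos(yl),np.sin(yl),0]); q=down(yl+np.pi/2)
pad=np.array([.3712,.2540,0])
move_gripper(.05,20)
movel(pad+[0,0,.23],q); f0=np.array(read_ft_force())
movel(pad+[0,0,.167],q,speed=.05)
print("f down",(np.array(read_ft_force())-f0).round(1))
move_gripper(.0,20)
print("gap",read_finger_gap(),read_grasp_force(),(np.array(read_ft_force())-f0).round(1))
p0=pad+[0,0,.167]
for s in (.006,.012,.016,.019,.022,.024,.026):
    movel(p0-u*s,q,speed=.05); f=(np.array(read_ft_force())-f0)@u
    print(s,f.round(1),((np.array(read_eef_pos())-p0)@u).round(4))
    if f>18: break
im=read_camera("wrist");cv2.imwrite("pics/w2.png",im[:,:,::-1]); print(read_time_s())
E
```

```text
f down [-0.8  0.7  0.1]
gap 0.015320149370669016 23.61505776643753 [-0.5 -0.4  1.3]
0.006 -0.1 -0.0061
0.012 -0.8 -0.0125
0.016 -0.7 -0.0162
0.019 1.5 -0.0186
0.022 4.5 -0.0211
0.024 6.5 -0.0216
0.026 4.5 -0.0241
9.2167
```

View pics/w2.png

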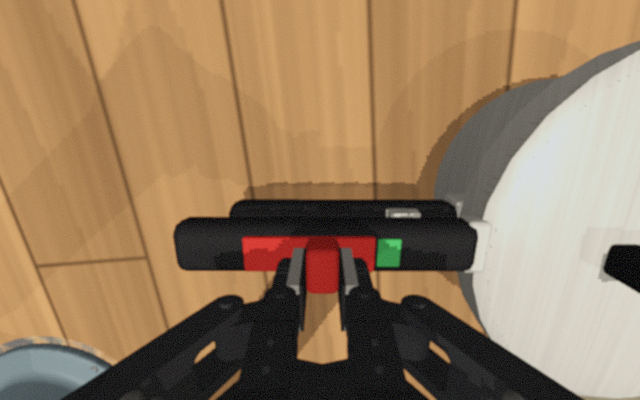

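The close-up shows the jaws holding the pad at (322,270). The green field at (389,252) is uncovered, and scaled against the handle the catch has moved about 20–21 mm. I'll push 2 mm more and take the lid geometry from this near view.

```bash
python3 - <<'E'
from h import *
for px,n in [((476,245),"in115"),((176,243),"out285"),((376,252),"red in"),((243,252),"red out")]: print(n,atz("wrist",px,.140).round(4))
yl=-.083; u=np.array([np.cos(yl),np.sin(yl),0]); q=down(yl+np.pi/2)
p=np.array(read_eef_pos()); print(p.round(4))
movel(p-u*.004,q,speed=.03); print(np.array(read_ft_force()).round(1),np.array(read_eef_pos()).round(4))
read_camera("wrist")
for n,z in [("thumb_pad",.163),("handle_mid",.129)]:
    for r in tip_of("wrist",n)[:1]: print(n,np.round(r["at"],1),atz("wrist",r["at"],z).round(4))
move_gripper(.05); movel(np.array(read_eef_pos())+[0,0,.08],q)
p=np.array(read_eef_pos()); movel([.43,.25,.31],q)
im=read_camera("wrist");cv2.imwrite("pics/w3.png",im[:,:,::-1])
for n,z in [("lid",.106),("thumb_pad",.163),("handle_mid",.129),("lid_bar",.181)]:
    for r in tip_of("wrist",n)[:1]: print(n,np.round(r["at"],1),atz("wrist",r["at"],z).round(4))
E
```

```text
in115 [0.4326 0.2529 0.14  ]
out285 [0.2695 0.2682 0.14  ]
red in [0.3779 0.2534 0.14  ]
red out [0.3049 0.2597 0.14  ]
[0.3472 0.2564 0.1681]
[10.6 -0.9 -3.2] [0.3472 0.2563 0.1686]
thumb_pad [320.6 276. ] [0.3473 0.2544 0.163 ]
handle_mid [364.1 240.6] [0.373  0.2552 0.129 ]
lid [433.2 184. ] [0.5506 0.2335 0.106 ]
thumb_pad [232.1 192. ] [0.3476 0.2571 0.163 ]
handle_mid [268.2 179.9] [0.3755 0.258  0.129 ]
lid_bar [451.6 197.9] [0.5414 0.241  0.181 ]
```

View pics/w3.png

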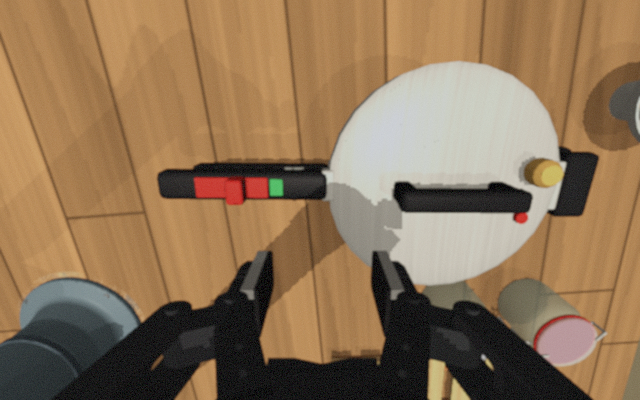

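The catch is at its hard stop: the force rose to 10.6 N with no motion. In this view green shows at (277,187) and the pad is at (235,190). From the stop position the lid centre is about (0.549, 0.240). Now I'll swing the handle.

```bash
cat >> h.py <<'E'
yl=-.083; c=np.array([.5495,.2395,0])
E
python3 - <<'E'
from h import *
def pose(a,z,r=.148):
    y=yl+a; return c-r*np.array([np.cos(y),np.sin(y),0])+[0,0,z], down(y+np.pi)
for a in np.radians([0,25,50]):
    j=inverse_kinematics(*pose(a,.133)); print(None if j is None else np.round(j,2))
for yy in (.7,):
    for p in ([.54,.235,.181],[.54,.235,.32],[.56,-.21,.32],[.55,-.215,.105]):
        j=inverse_kinematics(p,down(yy+np.pi)); print(p,None if j is None else np.round(j,2))
move_gripper(.042)
move_ptp(*pose(0,.25)); f0=np.array(read_ft_force())
p,q=pose(0,.133); movel(p,q,speed=.06)
print("down",(np.array(read_ft_force())-f0).round(1),np.array(read_eef_pos()).round(4))
for d in range(5,51,5):
    p,q=pose(np.radians(d),.133); movel(p,q,speed=.05)
    f=(np.array(read_ft_force())-f0).round(1); print(d,f)
    if np.linalg.norm(f)>25: break
print(read_time_s())
E
```

```text
[ 0.19  0.34 -0.93  2.08  0.36  0.89  0.54]
[ 0.34  0.29 -0.94  2.12  0.31  0.87  1.14]
[ 0.47  0.33 -0.94  2.1   0.34  0.88  1.69]
[0.54, 0.235, 0.181] [ 0.31  0.55 -1.02  1.77  0.52  1.11  1.39]
[0.54, 0.235, 0.32] [ 0.35  0.39 -1.04  1.63  0.34  1.32  1.53]
[0.56, -0.21, 0.32] [ 0.72  0.28 -0.52  1.62  0.14  1.28  2.45]
[0.55, -0.215, 0.105] [ 0.8   0.52 -0.62  1.83  0.37  0.91  2.28]
down [-1.2  0.2 -0.2] [0.4022 0.2519 0.1333]
5 [-1.2  1.7  0.9]
10 [0.1 2.3 0.3]
15 [1.2 5.1 0.7]
20 [ 1.   6.  -0.1]
25 [0.3 5.5 1.8]
30 [-0.6  2.5 -0.2]
35 [-1.5  0.9  1.4]
40 [-2.6  1.9  0.3]
45 [-1.9  1.3 -1.5]
50 [-2.3  1.1 -0.1]
19.625
```

Forces were plausible throughout the swing. Next I'll raise the arm and check the lid angle from above the bar.

```bash
python3 - <<'E'
from h import *
y=yl+np.radians(47)
p=np.array(read_eef_pos()); movel(p+[0,0,.12],speed=.15)
move_gripper(.085)
u=np.array([np.cos(y),np.sin(y),0])
move_ptp(c-u*.06+[0,0,.32],down(y+np.pi))
im=read_camera("wrist");cv2.imwrite("pics/w4.png",im[:,:,::-1])
for cam in ("wrist","top"):
    if cam=="top": read_camera("top")
    for n,z in [("lid",.106),("thumb_pad",.163),("handle_mid",.129),("lid_bar",.181)]:
        for r in tip_of(cam,n)[:1]: print(cam,n,np.round(r["at"],1),round(r["confidence"],2),atz(cam,r["at"],z).round(4))
# colour centroids of red catch in wrist frame, bar line via PCA of dark pixels printed by eye later
print(read_time_s())
E
```

```text
wrist lid [316.8 235.9] 0.85 [0.5606 0.2379 0.106 ]
wrist handle_mid [321.4  69.4] 0.91 [0.423  0.1204 0.129 ]
wrist lid_bar [315.7 254. ] 0.82 [0.5502 0.2284 0.181 ]
top lid [219.  192.9] 0.78 [0.5582 0.2424 0.106 ]
top thumb_pad [266.3 255.2] 0.7 [0.4039 0.1022 0.163 ]
top handle_mid [259.2 241.8] 0.86 [0.4347 0.127  0.129 ]
top lid_bar [213.1 191. ] 0.75 [0.5555 0.2354 0.181 ]
22.0917
```

View pics/w4.png

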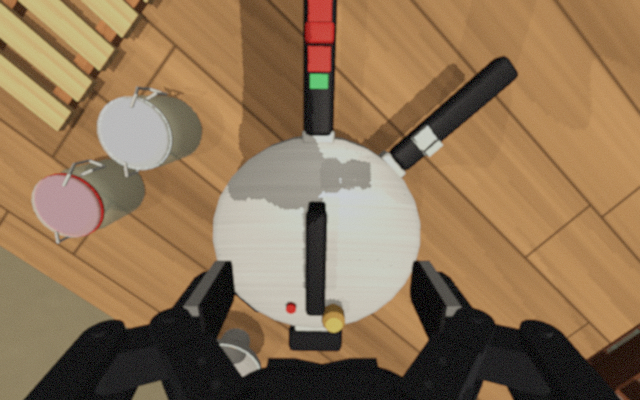

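The handle is clear of the pot's handle by about 47°. The bar runs vertically in the image from (316,203) to (316,315), so it is aligned with the tool. I'll grip and lift.

```bash
python3 - <<'E'
from h import *
y=yl+np.radians(47); q=down(y+np.pi); u=np.array([np.cos(y),np.sin(y),0])
a=atz("wrist",(316.5,204),.190); b=atz("wrist",(315.5,315),.190)
m=(a+b)/2; print(a.round(4),b.round(4),m.round(4),np.degrees(np.arctan2(*(b-a)[1::-1])),np.degrees(y),np.linalg.norm(a-b))
g=m-.01*u; g=.5*g+.25*np.array([.5502,.2284,0])+.25*(c-.01*u); g[2]=0; print(g.round(4))
movel(g+[0,0,.24],q); f0=np.array(read_ft_force())
movel(g+[0,0,.185],q,speed=.08); print((np.array(read_ft_force())-f0).round(1))
move_gripper(0,70); print("gap",read_finger_gap(),read_grasp_force(),(np.array(read_ft_force())-f0).round(1),np.array(read_eef_pos()).round(4))
for z in (.19,.20,.225,.25):
    movel(g+[0,0,z],q,speed=.04); print(z,(np.array(read_ft_force())-f0).round(1),np.array(read_ft_torque()).round(2))
    if np.linalg.norm(np.array(read_ft_force())-f0)>25: break
im=read_camera("scene");cv2.imwrite("pics/s5.png",im[:,:,::-1]); print(read_finger_gap(),read_time_s())
E
```

```text
[0.5115 0.1953 0.19  ] [0.5977 0.2714 0.19  ] [0.5546 0.2334 0.19  ] 41.39835089589422 42.24445030041417 0.11499382521964162
[0.5467 0.2286 0.    ]
[-0.3 -0.3  2. ]
gap 0.0189055286141667 70.58421492576599 [-2.8 -0.1  4.6] [0.5461 0.2294 0.1855]
0.19 [-2.1  0.4 -4.9] [0.52 0.43 0.12]
0.2 [-2.7  0.4 -5.1] [0.54 0.65 0.15]
0.225 [-1.1 -1.8 -5.4] [-0.08  0.02 -0.04]
0.25 [-0.2  0.2 -6.2] [-0.06  0.02  0.  ]
0.018506387724117942 26.6083
```

View pics/s5.png

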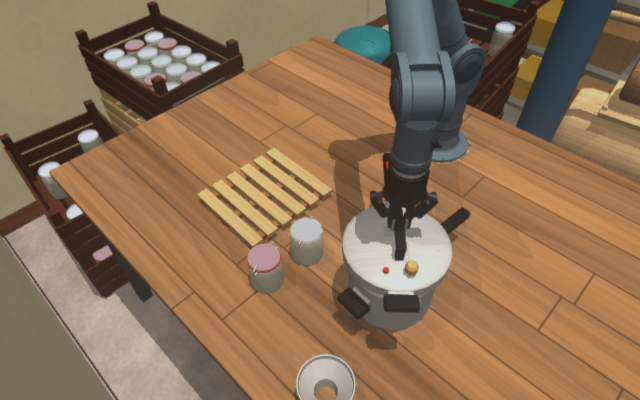

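The lid is off and hanging level above the pot, with a wrist load of about −6 to −7 N. I'll carry it high over the jars to the rack and lower it gently.

```bash
python3 - <<'E'
from h import *
y=yl+np.radians(47); q=down(y+np.pi); u=np.array([np.cos(y),np.sin(y),0])
rk=np.array([.558,-.213,0]); print(atz("top",(390.5,201),.03).round(4))
t=rk-.01*u
p=np.array(read_eef_pos()); movel([p[0],p[1],.335],q,speed=.12)
movel(t+[0,0,.335],q,speed=.15)
read_camera("top")
for n,z in [("lid",.255),("lid_bar",.33),("rack_top",.03)]:
    for r in tip_of("top",n)[:1]: print(n,round(r["confidence"],2),atz("top",r["at"],z).round(4))
print(read_finger_gap(),read_time_s())
movel(t+[0,0,.14],q,speed=.12); f0=np.array(read_ft_force()); print(f0.round(1))
movel(t+[0,0,.118],q,speed=.05)
for z in np.arange(.116,.102,-.0015):
    movel(t+[0,0,z],q,speed=.03); f=np.array(read_ft_force())-f0
    print(z.round(4),f.round(1))
    if f[2]>5: break
im=read_camera("scene");cv2.imwrite("pics/s6.png",im[:,:,::-1]); print(read_eef_pos(),read_time_s())
E
```

```text
[ 0.5547 -0.2169  0.03  ]
lid 0.61 [ 0.5673 -0.203   0.255 ]
lid_bar 0.79 [ 0.5523 -0.2112  0.33  ]
0.018731628326127764 30.8083
[ 0.3  0.1 -7.1]
0.116 [-0.6  0.5  0.4]
0.1145 [-0.1 -0.9  0.8]
0.113 [-0.6 -0.6  0.3]
0.1115 [ 0.4  0.2 -0. ]
0.11 [ 0.  -0.2 -0.1]
0.1085 [-3.6  0.3  7.9]
[ 0.55069641 -0.2198395   0.1095005 ] 34.725
```

View pics/s6.png

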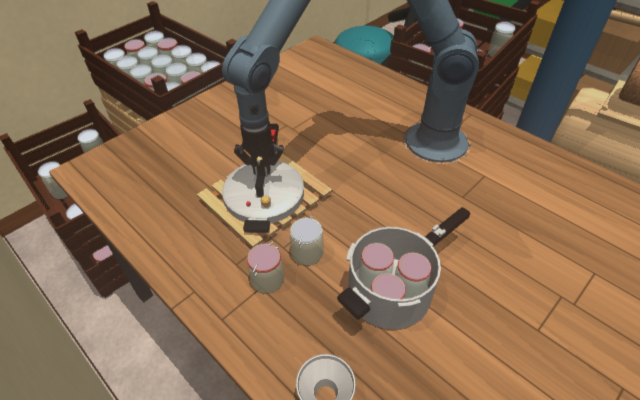

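The lid is centred on the rack and touched down at the expected height. Both jars are where they stood, at (265,268) and (306,241). I'll release and back off.

```bash
python3 - <<'E'
from h import *
move_gripper(.085)
p=np.array(read_eef_pos()); movel(p+[0,0,.05],speed=.06); movel(p+[0,0,.2],speed=.15)
pause(.5)
im=read_camera("top");cv2.imwrite("pics/t7.png",im[:,:,::-1])
for cam in ("top","wrist"):
    read_camera(cam)
    for n,z in [("lid",.03),("lid_bar",.105),("jar_a",0)]:
        for r in tip_of(cam,n)[:2]: print(cam,n,round(r["confidence"],2),atz(cam,r["at"],z).round(4))
cv2.imwrite("pics/w7.png",read_camera("wrist")[:,:,::-1]); print(read_time_s(),np.array(read_ft_force()).round(1))
E
```

```text
top lid 0.76 [ 0.5614 -0.2036  0.03  ]
top lid_bar 0.86 [ 0.5528 -0.2131  0.105 ]
top lid_bar 0.17 [0.5499 0.2105 0.105 ]
top jar_a 0.82 [0.5993 0.0155 0.    ]
top jar_a 0.78 [0.7341 0.0065 0.    ]
wrist lid 0.64 [ 0.5674 -0.2107  0.03  ]
wrist lid_bar 0.83 [ 0.5496 -0.2169  0.105 ]
wrist jar_a 0.73 [0.6085 0.0127 0.    ]
38.5167 [ 0.6  0.5 -0.8]
```

View pics/w7.png

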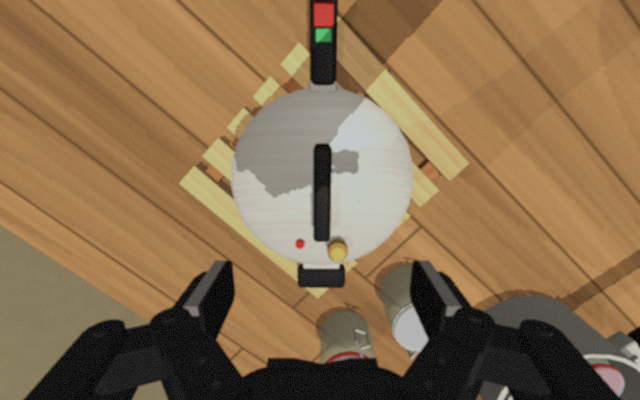

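The lid lies flat at about (322,175), centred on the rack. The gripper is clear and the jars are still standing.

```bash
python3 -c "
from bench import *
print(sign_off())"
```

```text
the job is handed in; nothing more can be done
None
```

The job is handed in with no verdict returned: the catch was pushed to its stop, the lid turned about 47°, lifted off and set flat on the middle of the rack, with both jars still standing where they were.

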